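Swap a latched bead case in the caddy

ROBOT

A 6-joint arm with a two-finger parallel gripper is mounted at the origin on the work surface. World frame = base frame: x ahead of the robot, y to its left, z up, the work surface at z = 0. Lengths are in mm, angles in degrees, forces in N, time in s.
With the tool pointing down it reaches from about 300 to 850 mm from the base axis. Payload 4.2 kg.
Tool frame: the origin (TCP) lies at the very end of the fingers, on their centre line; the grasp point (between the pads) lies 19 mm behind it; z points along the fingers, y is the line along which they close (so a half turn about z gives the same grasp; the last joint's range is limited). The gripper opens to 91 mm and grips with 3 to 60 N. Pads are 32 mm wide; open, the fingers measure 118 mm over their backs; the gripper's body (76 mm by 178 mm) begins 60 mm behind the grasp point.
Start: joints at [-70.245, 18.312, 89.639, -0, 72.044, -1.146], TCP at [205.143, -537.178, 213.976] pointing down, gripper open.
Joint ranges: [-177.97, 177.97], [-48.28, 115.42], [12.27, 149.76], [-77.06, 257.06], [2.81, 150.46], [-146.56, 146.56]. Speed limits (degrees/s): [147.25, 147.25, 180, 180, 180, 180].

INTERFACE

Orientations are given as [roll, pitch, yaw] about the fixed x, y, z axes, in that order (R = Rz(yaw) Ry(pitch) Rx(roll)).
In Python, from workcell import env, eyes gives the robot as it stands.
- The arm moves only by the tool send_rows, never from a script. Its argument "targets" is text: rows parted by semicolons, each of 7 numbers parted by spaces: the shift along the tool's x, y, z in m, then the turn, a rotation vector about the tool's x, y, z in degrees, then the opening in per cent of the stroke, from 0 (shut) to 100 (fully open). A call has 1 to 12 rows; each row is the pose to reach, as a shift and turn from the pose commanded when the call began, along the tool's axes at that moment; what a row does not reach only later rows make up. A row lasts 1/12 s, in which the tool goes at most 41.7 mm and 7.16 degrees, less where a joint would pass 70% of its speed; a pose out of reach is approached as far as the arm can. A call with a gripper value outside its range is refused whole. The fingers move at their own pace and stop on an object; "grip_force" is the grip in N (left out, the last holds). Time passes only in rows, so rows that repeat a pose let the fingers close. It gives the time, the measured TCP pose, the force, the opening and the grip force at its end, in the units of the state.
- env.state(): the state, without advancing time (a new reading comes with each control period).
- eyes.grab_frame(name): name is "side" or "top"; returns a dict with "image" (400x640x3 uint8, blue, green, red), "fovy" (degrees; the focal length in pixels is half the picture's height over the tangent of half this angle, whatever the lens; pixels are square), "cx", "cy" (the principal point, pixels), "eye" and "attitude" of the camera in the world. Camera axes: x right, y up, looking along -z (the intrinsics and any distortion apply to the point x, -y, -z); pixel columns grow to the right and rows downward; lengths in mm; the calibration is good to about 2 mm. A picture is of the moment at which its call begins. There is no depth.
- env.job_done(): hands the job in; it is judged then, once.
The state is a dict: "time_s": time; "qpos": joint angles; "qvel": joint speeds; "effort": joint torques, N m; "ee_pos": TCP position; "ee_rot": TCP orientation; "force": force on the tool from outside, world axes, zero at the start; "torque": the same for the moment, N m; "gripper_width": finger opening in mm; "gripper_force": force on a finger pad.
Only numpy, scipy, OpenCV 4.12 (cv2) and the standard library are available. Lean on these libraries where they do the work, as an engineer would, in place of code of your own. Each camera call takes 0.05 s, during which the arm holds its last target. There are 200 camera calls.

TASK

The caddy on the craft table holds two bead cases, each locked down by a spring latch: swap the empty white one for the full pink one. Press the white case's release tab so that it springs up, take it out and stand it upright on the blue-green mat, then push the pink case all the way down into that slot until the latch snaps shut over it. Leave the green case latched in its slot and do not disturb the other things on the table.

Things in the scene. Friction and masses are not known exactly. Their poses are not given: they have to be found in the camera images.
- caddy: translucent orange rack fixed to the table, base 156 (x) x 118 (y) x 12 mm, origin at the centre of its underside; two slots along x, 133 x 33 mm inside, side walls with flared lips to 71 mm high, far wall to 92. At the near (-x) end of each a black latch hooks 5 mm over the case; its top is a ramp (to 122 mm) that a case pushed down forces open: 2 to 6 N, 6 to 12 N at the bottom.
- slot_left (a point): left slot (caddy's own +y side): where the origin of a latched case lies, 14.5 mm above the table, x along the slot. A case not latched stands 12 mm higher, on the steel lifter plate, which pushes up with 2.6 to 4.2 N; the floor is 2.5 mm lower.
- slot_right (a point): right slot (caddy's own -y side): where the origin of a latched case lies, 14.5 mm above the table, x along the slot. A case not latched stands 12 mm higher, on the steel lifter plate, which pushes up with 2.6 to 4.2 N; the floor is 2.5 mm lower.
- latch_left (a joint): swing of the left slot's spring latch, rad: 0 closed (rest), 0.22 fully open; 0.14 clears a case. Hinged 48 mm above the table at the slot's near end, it springs shut by itself; while a case is in the slot but not fully down, the nose leans on the case's end and it reads 0.04 to 0.14.
- latch_right (a joint): swing of the right slot's spring latch, rad: 0 closed (rest), 0.22 fully open; 0.14 clears a case. Hinged 48 mm above the table at the slot's near end, it springs shut by itself; while a case is in the slot but not fully down, the nose leans on the case's end and it reads 0.04 to 0.14.
- tab_left (a point): upper face of the black ridged release tab of the left slot, 26 mm wide, 48 mm long, sticking out level from the caddy's near end; 12 mm from its outer edge, 62 mm above the table when closed. Pushed down 6 to 8 mm here (3 to 7 N, then its stop) it opens the latch fully. The latch arm, 36 mm nearer the slot, rises to 122 mm and leans outward by up to 16 mm.
- tab_right (a point): upper face of the black ridged release tab of the right slot, 26 mm wide, 48 mm long, sticking out level from the caddy's near end; 12 mm from its outer edge, 62 mm above the table when closed. Pushed down 6 to 8 mm here (3 to 7 N, then its stop) it opens the latch fully. The latch arm, 36 mm nearer the slot, rises to 122 mm and leans outward by up to 16 mm.
- white_case: empty case, white frame and handle, clear sides, 0.1 kg; latched in one slot. 130 (x) x 30 (y) mm, body 80 mm tall, on its long edge; origin at the centre of its underside. Loop handle on top: bar 64 (x) x 14 (y) mm, 96 to 122 mm above the origin, on two posts 14 mm thick, 10 long, 27 mm either side of the middle. Foot bevelled over 8 mm: 4 mm in at the ends, 3 at the sides.
- green_case: full case, green frame and handle; latched in the other slot, stays there. 130 (x) x 30 (y) mm, body 80 mm tall, on its long edge; origin at the centre of its underside. Loop handle on top: bar 64 (x) x 14 (y) mm, 96 to 122 mm above the origin, on two posts 14 mm thick, 10 long, 27 mm either side of the middle. Foot bevelled over 8 mm: 4 mm in at the ends, 3 at the sides.
- pink_case: full case to load, pink frame and handle, 0.16 kg; on the table beside the caddy; fits either way round. 130 (x) x 30 (y) mm, body 80 mm tall, on its long edge; origin at the centre of its underside. Loop handle on top: bar 64 (x) x 14 (y) mm, 96 to 122 mm above the origin, on two posts 14 mm thick, 10 long, 27 mm either side of the middle. Foot bevelled over 8 mm: 4 mm in at the ends, 3 at the sides.
- mat: flat blue-green rubber mat, 200 (x) x 160 (y) x 3 mm, fixed on the table to the other side of the caddy; origin at the centre of its underside
- phone: mobile phone lying flat, 160 x 76 x 9 mm, beyond the caddy; bystander
- jar: small amber jar with a metal cap, 60 mm across, 70 mm tall; bystander
- compact: round closed compact mirror, 70 mm across, 12 mm thick; bystander
Not all that is in view belongs to the job. Of the things like the white_case, leave any that is black or yellow; of the rest the smaller one is meant.

How it is judged (in metres and radians):
On the way:
1. the white case's latch is pressed open and the case has sprung up in its slot by itself, not pulled by the fingers (((horizontal distance between white_case and slot_left below 0.01 m and z of white_case in the frame of slot_left above 0.007 m and value of joint latch_left above 0.03 rad and contact force between the fingers and white_case below 0.3 N) or (horizontal distance between white_case and slot_right below 0.01 m and z of white_case in the frame of slot_right above 0.007 m and value of joint latch_right above 0.03 rad and contact force between the fingers and white_case below 0.3 N))), for 0.1 s.
At the end, for the whole second after the job is handed in: Pink case latched in the white one's slot and green still latched in the other (each within 5 mm of its place, 3 mm in height, upright within 0.1 rad, latch under 0.03 rad); white case upright (0.08 rad) and at rest on the mat, its centre over the mat ((((horizontal distance between pink_case and slot_left below 0.005 m and z of pink_case in the frame of slot_left between -0.004 and 0.003 m and angle between pink_case's own z axis and vertical below 0.1 rad and value of joint latch_left below 0.03 rad) and (horizontal distance between green_case and slot_right below 0.005 m and z of green_case in the frame of slot_right between -0.004 and 0.003 m and angle between green_case's own z axis and vertical below 0.1 rad and value of joint latch_right below 0.03 rad)) or ((horizontal distance between pink_case and slot_right below 0.005 m and z of pink_case in the frame of slot_right between -0.004 and 0.003 m and angle between pink_case's own z axis and vertical below 0.1 rad and value of joint latch_right below 0.03 rad) and (horizontal distance between green_case and slot_left below 0.005 m and z of green_case in the frame of slot_left between -0.004 and 0.003 m and angle between green_case's own z axis and vertical below 0.1 rad and value of joint latch_left below 0.03 rad))) and x of white_case in the frame of mat between -0.095 and 0.095 m and y of white_case in the frame of mat between -0.075 and 0.075 m and height (world z) of white_case below 0.008 m and angle between white_case's own z axis and vertical below 0.08 rad and linear speed of each of white_case, pink_case below 0.02 m/s); the robot touches nothing.
It fails at once if the green case is moved by more than 8 mm (distance of green_case from where it was at the start of the episode above 0.008 m).
It fails at once if the phone is moved by more than 30 mm (distance of phone from where it was at the start of the episode above 0.03 m).
It fails at once if the bead jar is moved by more than 30 mm (distance of jar from where it was at the start of the episode above 0.03 m).
It fails at once if the compact mirror is moved by more than 30 mm (distance of compact from where it was at the start of the episode above 0.03 m).
It also fails if it takes over 69 s, if anything falls off the work surface, if the arm or the gripper's body presses on something with over 40 N, if the wrist force passes 120 N, or if a joint passes its speed limit or range.

## Working session

There is one attempt and no reset: what is moved stays moved. The work goes in short steps, Python scripts to look and compute and a tool call to move; the robot and the scene stay as the last step left them, time stands still between calls to the robot, and variables do not carry over. Pictures are saved under pics/ and viewed, at most 10 in all, crops included, and the job is handed in when it is done.

Besides the shell and the picture viewer there is one more tool, called after ">>>" as name(argument=value, ...), one argument or row to a line, values as JSON. send_rows: Moves the arm, as the interface text tells. Its arguments: {"type":"object","properties":{"targets":{"type":"string"},"grip_force":{"type":"number"}},"required":["targets"]}

```bash
mkdir -p pics; ls; cat > h.py <<'E'
import numpy as np, cv2
from scipy.spatial.transform import Rotation as R
from workcell import env, eyes
def grab(n,save=None):
    f=eyes.grab_frame(n)
    if save: cv2.imwrite('pics/'+save,f['image'])
    return f
E
python3 - <<'E'
from h import *
for n in('top','side'):
    f=grab(n,n+'0.png'); print({k:v for k,v in f.items() if k!='image'})
print(env.state())
E
```

```text
pics
{'fovy': 48.864954652119536, 'cx': 321.31456799756376, 'cy': 193.7540062255616, 'eye': array([ 379.59564324,    7.88066807, 1227.23164751]), 'attitude': array([ 10.23409301,   0.67322088, -90.98498777])}
{'fovy': 46.078250202119854, 'cx': 320.4245130608904, 'cy': 203.6431679846819, 'eye': array([-42.41693497, 719.53017781, 756.77617966]), 'attitude': array([  54.05463495,   -0.30772608, -138.83181565])}
{'time_s': 0.1, 'qpos': array([-7.02448873e+01,  1.83476282e+01,  8.96991932e+01, -9.47691551e-05,
        7.20412391e+01, -1.14521418e+00]), 'qvel': array([ 0.04027277, -0.0366862 , -0.20854507,  0.12459674,  0.09962653,
       -0.06095108]), 'effort': array([ 5.21945421e-04, -4.13333559e+01, -2.32510507e+01,  7.28792860e-02,
        4.22622648e-02, -6.83211601e-05]), 'ee_pos': array([ 204.98723824, -536.75456209,  213.20934813]), 'ee_rot': array([-1.79911955e+02, -1.66992482e-03,  2.09003549e+01]), 'force': array([0.40946235, 0.64531854, 0.24571579]), 'torque': array([ 0.01323412,  0.01654035, -0.00086578]), 'gripper_force': 0.0, 'gripper_width': 91.47159290835441}
```

View pics/top0.png

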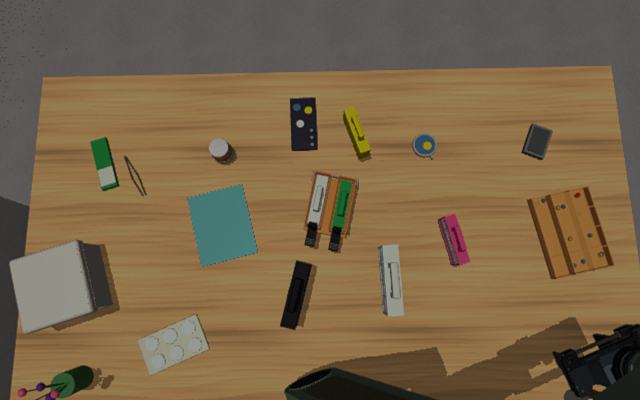

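View pics/side0.png

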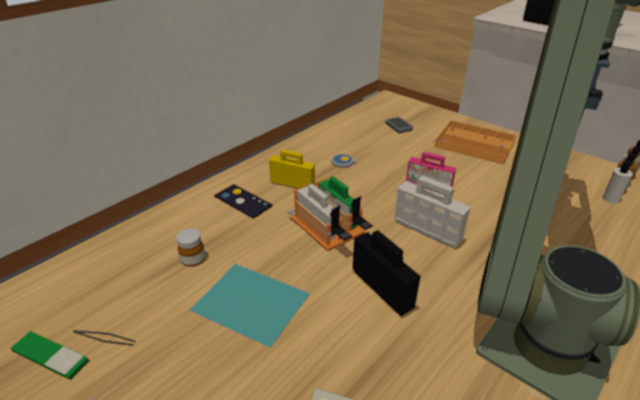

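```bash
cat >> h.py <<'E'
def cam(f):
    Rm=R.from_euler('xyz',f['attitude'],degrees=True).as_matrix()
    return 200/np.tan(np.radians(f['fovy']/2)),Rm
def px2w(f,u,v,z):
    F,Rm=cam(f); d=Rm@np.array([(u-f['cx'])/F,-(v-f['cy'])/F,-1]); e=f['eye']
    return (e+d*(z-e[2])/d[2]).round(1)
def w2px(f,p):
    F,Rm=cam(f); c=Rm.T@(np.array(p)-f['eye']); return np.array([f['cx']+F*c[0]/-c[2],f['cy']-F*c[1]/-c[2]]).round(1)
def crop(f,u0,u1,v0,v1,s,name):
    cv2.imwrite('pics/'+name,cv2.resize(f['image'][v0:v1,u0:u1],None,fx=s,fy=s,interpolation=cv2.INTER_CUBIC))
E
python3 - <<'E'
from h import *
f=grab('top'); crop(f,290,480,165,275,4,'c1.png')
for n,uv,z in [('mat',(222,225),3),('matTL',(188,198),3),('matTR',(243,186),3),('matBL',(201,266),3),('matBR',(256,251),3)]: print(n,px2w(f,*uv,z))
E
```

```text
mat [517.4 297.8   3. ]
matTL [595.9 396.1   3. ]
matTR [627.5 240.6   3. ]
matBL [405.1 353.2   3. ]
matBR [443.5 201.9   3. ]
```

View pics/c1.png

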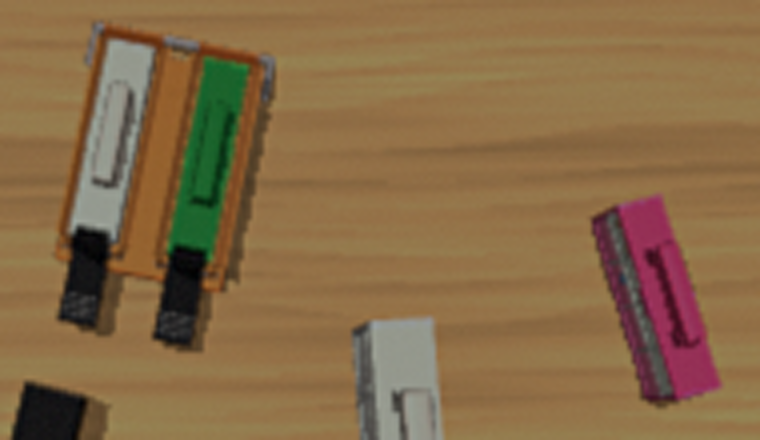

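```bash
python3 - <<'E'
from h import *
f=grab('top')
def P(n,x,y,z): 
    p=px2w(f,290+(x-1.5)/4,165+(y-1.5)/4,z); print(n,p); return p
def yaw(a,b): d=b-a; print('  len %.1f yaw %.1f'%(np.hypot(*d[:2]),np.degrees(np.arctan2(d[1],d[0]))))
P('whandle',113.5,133,136.5); a=P('',103.5,185,136.5); b=P('',124,80,136.5); yaw(a,b)
w=P('wtopfar',130,42,94.5)
P('ghandle',213,153,136.5)
for c in [(60,320),(97,328)]: P('tabL',*c,62)
for c in [(154,339),(193,348)]: P('tabR',*c,62)
P('latchtop L',91,232,122);P('latchtop R',188,250,122)
q=[P('pink',*c,80) for c in [(620,207),(660,196),(720,385),(672,402)]]
print(np.mean(q,0)); yaw((q[2]+q[3])/2,(q[0]+q[1])/2)
P('pinkhandle',672,294,122)
for c in [(56,258),(220,290)]: P('base',*c,12)
E
```

```text
whandle [566.4  25.8 136.5]
 [533.5  32.6 136.5]
 [600.2  18.6 136.5]
  len 68.2 yaw -11.9
wtopfar [634.1  14.7  94.5]
ghandle [552.4 -36.3 136.5]
tabL [454.8  64.3  62. ]
tabL [449.1  40.   62. ]
tabR [441.3   2.6  62. ]
tabR [434.9 -22.9  62. ]
latchtop L [505.8  41.3 122. ]
latchtop R [493.3 -19.6 122. ]
pink [ 520.6 -303.6   80. ]
pink [ 527.4 -330.2   80. ]
pink [ 404.5 -359.9   80. ]
pink [ 394.3 -328.4   80. ]
[ 461.7   -330.525   80.   ]
  len 127.5 yaw 12.3
pinkhandle [ 460.2 -320.9  122. ]
base [500.8  69.   12. ]
base [476.6 -43.7  12. ]
```

```bash
cat >> h.py <<'E'
def box(x0,x1,y0,y1,z0,z1): return [(x,y,z) for x in(x0,x1) for y in(y0,y1) for z in(z0,z1)]
def wire(im,f,pose,b,u0,v0,s,col):
    x,y,z,yaw=pose; Rz=R.from_euler('z',yaw,degrees=True).as_matrix()
    p=[(w2px(f,Rz@np.array(q)+[x,y,z])+.5-[u0,v0])*s for q in b]
    for i in range(8):
        for k in(1,2,4):
            if not i&k: cv2.line(im,tuple(int(t) for t in p[i]),tuple(int(t) for t in p[i|k]),col,1)
BODY=box(-65,65,-15,15,0,80); BAR=box(-32,32,-7,7,96,122)
def overlay(f,pose,s=8,h=None,w=None,w_=48,h_=36):
    c=w2px(f,[pose[0],pose[1],pose[2]+80]).astype(int); u0,v0=c[0]-w_//2,c[1]-h_//2
    im=cv2.resize(f['image'][v0:v0+h_,u0:u0+w_],None,fx=s,fy=s,interpolation=cv2.INTER_CUBIC)
    im=cv2.convertScaleAbs(im,alpha=1.6)
    wire(im,f,pose,BODY,u0,v0,s,(255,255,0)); wire(im,f,pose,BAR,u0,v0,s,(0,255,255)); return im
E
python3 - <<'E'
from h import *
t=grab('top'); s=grab('side')
W=(566.4,25.8,14.5,-12.7); P=(461,-327,0,12.3)
im=np.vstack([np.hstack([overlay(f,p,5,w_=80,h_=60) for p in(W,P)]) for f in(t,s)])
cv2.imwrite('pics/o1.png',im)
E
```

```text
(no output)
```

View pics/o1.png

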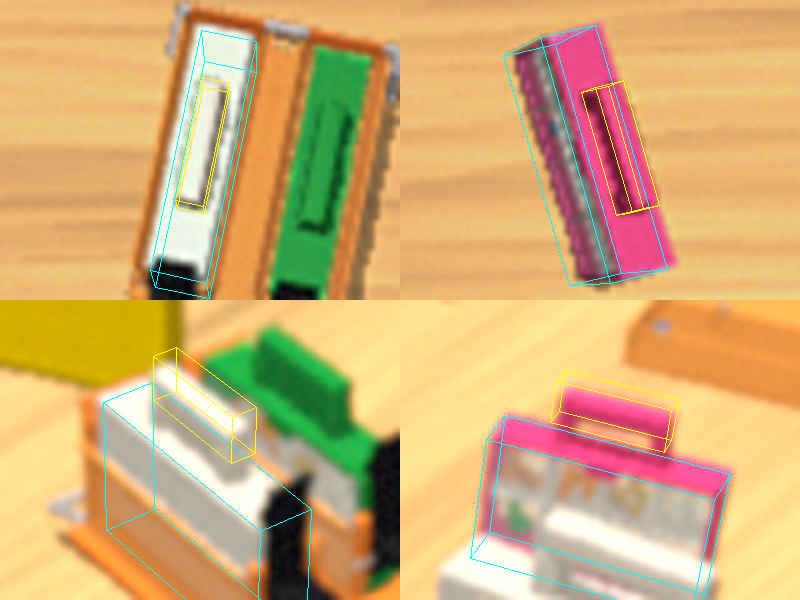

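```bash
cat >> h.py <<'E'
def go(x,y,z,yaw,rp=(180,0)):
    s=env.state(); Rc=R.from_euler('xyz',s['ee_rot'],degrees=True); Rt=R.from_euler('xyz',[rp[0],rp[1],yaw],degrees=True)
    d=Rc.inv().apply(np.array([x,y,z])-s['ee_pos']); r=(Rc.inv()*Rt).as_rotvec(degrees=True)
    print('go',(d/1000).round(4),r.round(2),'rows>=%.1f'%max(np.linalg.norm(d)/41.7,np.linalg.norm(r)/7.16))
E
python3 - <<'E'
from h import *
t=grab('top')
for u,v in [(300,272),(288,318),(305,262),(283,328)]: print('black',px2w(t,u,v,100),px2w(t,u,v,150))
go(461,52,170,-12.7)
E
```

```text
black [383.8  74.8 100. ] [383.6  71.9 150. ]
black [272.1 105.6 100. ] [276.9 101.2 150. ]
black [408.5  62.  100. ] [407.2  59.6 150. ]
black [248.4 118.  100. ] [254.2 113.1 150. ]
go [ 0.4492 -0.459   0.0439] [-2.00e-02  0.00e+00  3.36e+01] rows>=15.4
```

>>> send_rows(
  targets="0.449 -0.459 0.044 0 0 33.6 0;0.449 -0.459 0.044 0 0 33.6 0;0.449 -0.459 0.044 0 0 33.6 0;0.449 -0.459 0.044 0 0 33.6 0;0.449 -0.459 0.044 0 0 33.6 0;0.449 -0.459 0.044 0 0 33.6 0;0.449 -0.459 0.044 0 0 33.6 0;0.449 -0.459 0.044 0 0 33.6 0;0.449 -0.459 0.044 0 0 33.6 0;0.449 -0.459 0.044 0 0 33.6 0;0.449 -0.459 0.044 0 0 33.6 0;0.449 -0.459 0.044 0 0 33.6 0",
)

```text
time_s: 1.35
ee_pos: [402.7, -81.2, 180.3]
ee_rot: [180.0, -0.1, -12.7]
force: [1.3, -0.4, -0.2]
gripper_width: 14.3
gripper_force: 0.0
```

```bash
python3 - <<'E'
from h import *
print(env.state()['ee_pos'],env.state()['ee_rot']); go(460,52,90,-12.7)
E
```

```text
[402.67213278 -81.22420823 180.26361577] [ 1.79990449e+02 -6.37246215e-02 -1.27028690e+01]
go [ 0.0265 -0.1426  0.0903] [ 0.01 -0.06 -0.  ] rows>=4.1
```

>>> send_rows(
  targets="0.0265 -0.1426 0.02 0 0 0 0;0.0265 -0.1426 0.02 0 0 0 0;0.0265 -0.1426 0.02 0 0 0 0;0.0265 -0.1426 0.02 0 0 0 0;0.0265 -0.1426 0.07 0 0 0 0;0.0265 -0.1426 0.1 0 0 0 0;0.0265 -0.1426 0.1 0 0 0 0;0.0265 -0.1426 0.1 0 0 0 0",
)

```text
time_s: 2.02
ee_pos: [458.2, 50.1, 79.1]
ee_rot: [179.9, 0.2, -12.7]
force: [-0.4, -0.1, 0.2]
gripper_width: 0.3
gripper_force: 0.0
```

```bash
python3 - <<'E'
from h import *
t=grab('top');s=grab('side'); print(env.state()['ee_pos'],env.state()['force'])
a=cv2.resize(t['image'][170:260,270:370],None,fx=4,fy=4,interpolation=2)
b=cv2.resize(s['image'][170:260,280:380],None,fx=4,fy=4,interpolation=2)
cv2.imwrite('pics/p1.png',np.hstack([a,b]))
go(460,52,58,-12.7)
E
```

```text
[461.04495151  49.98171768  81.7868464 ] [-0.34815142 -1.30507795 -0.1352341 ]
go [-0.0015 -0.0017  0.0238] [-0.05 -0.18 -0.03] rows>=0.6
```

View pics/p1.png

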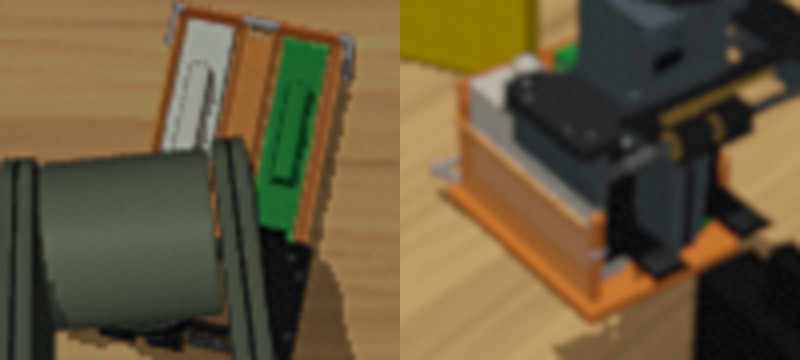

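```bash
python3 - <<'E'
from h import *
s=grab('side')
for p in [(461,50,82),(461,50,62),(463.6,51,62),(447,-10,62)]: print(p,(w2px(s,p)+.5-[280,170])*4+[400,0])
E
```

```text
(461, 50, 82) [665.6 235.2]
(461, 50, 62) [664.4 262. ]
(463.6, 51, 62) [659.6 260.8]
(447, -10, 62) [746.4 223.6]
```

>>> send_rows(
  targets="-0.002 -0.002 0.015 0 0 0 0;-0.002 -0.002 0.02 0 0 0 0;-0.002 -0.002 0.023 0 0 0 0;-0.002 -0.002 0.025 0 0 0 0;-0.002 -0.002 0.027 0 0 0 0;-0.002 -0.002 0.027 0 0 0 0",
)

```text
time_s: 2.67
ee_pos: [457.3, 52.6, 55.1]
ee_rot: [-180.0, 0.1, -12.7]
force: [-7.7, 1.6, 18.7]
gripper_width: 0.4
gripper_force: 9.4
```

```bash
python3 - <<'E'
from h import *
t=grab('top');s=grab('side'); print(env.state()['ee_pos'],env.state()['force'])
a=cv2.resize(t['image'][170:260,270:370],None,fx=4,fy=4,interpolation=2)
b=cv2.resize(s['image'][170:260,280:380],None,fx=4,fy=4,interpolation=2)
cv2.imwrite('pics/p2.png',np.hstack([a,b]))
E
```

```text
[457.28918266  52.62704253  55.09490784] [-8.7326825   1.44207744 16.76294995]
```

View pics/p2.png

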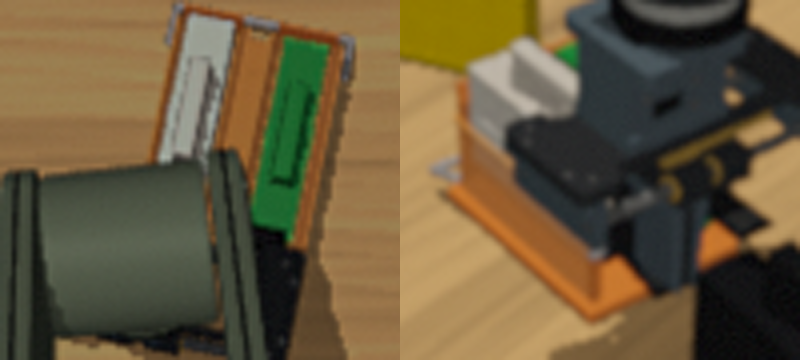

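```bash
python3 - <<'E'
from h import *
go(457.3,52.6,195,-12.7);go(569,28,195,-12.7);go(569,28,117,-12.7)
E
```

```text
go [-1.000e-04 -0.000e+00 -1.399e-01] [-0.02  0.04 -0.03] rows>=3.4
go [ 0.1143 -0.0006 -0.14  ] [-0.02  0.04 -0.03] rows>=4.3
go [ 0.1143 -0.0006 -0.062 ] [-0.02  0.04 -0.03] rows>=3.1
```

>>> send_rows(
  targets="0 0 -0.04 0 0 0 0;0 0 -0.08 0 0 0 0;0 0 -0.12 0 0 0 0;0 0 -0.14 0 0 0 44;0.04 0 -0.14 0 0 0 44;0.08 0 -0.14 0 0 0 44;0.114 0 -0.14 0 0 0 44;0.114 0 -0.14 0 0 0 44;0.114 0 -0.14 0 0 0 44;0.114 0 -0.14 0 0 0 44",
)

```text
time_s: 3.6
ee_pos: [568.7, 27.2, 193.0]
ee_rot: [180.0, 0.0, -12.7]
force: [-0.1, 0.0, -0.8]
gripper_width: 39.8
gripper_force: 0.0
```

```bash
python3 - <<'E'
from h import *
go(569,28,117,-12.7)
s=grab('side'); crop(s,270,400,120,250,4.5,'p3.png')
E
```

```text
go [ 0.0001 -0.0008  0.076 ] [ 0.02  0.03 -0.02] rows>=1.8
```

View pics/p3.png

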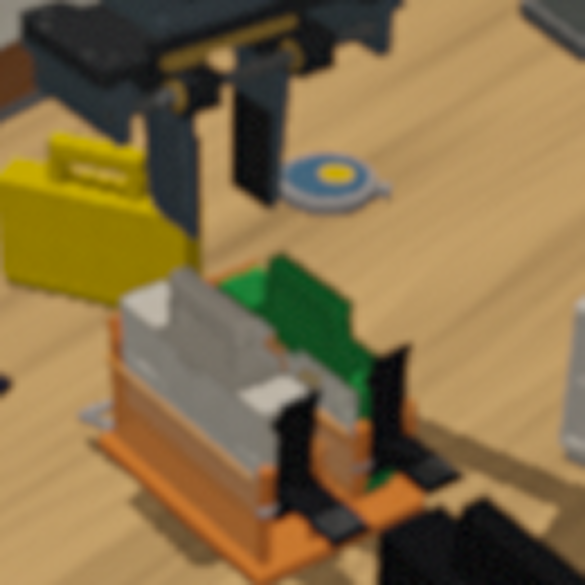

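>>> send_rows(
  targets="0 -0.001 0.035 0 0 0 44;0 -0.001 0.065 0 0 0 44;0 -0.001 0.076 0 0 0 44;0 -0.001 0.076 0 0 0 10;0 -0.001 0.076 0 0 0 10;0 -0.001 0.076 0 0 0 10;0 -0.001 0.076 0 0 0 10;0 -0.001 0.076 0 0 0 10",
  grip_force=15,
)

```text
time_s: 4.32
ee_pos: [570.6, 28.4, 118.8]
ee_rot: [-180.0, -0.2, -12.7]
force: [0.6, -0.3, 2.5]
gripper_width: 14.0
gripper_force: 15.0
```

```bash
python3 - <<'E'
from h import *
s=env.state();print(s['ee_pos'],s['force'],s['torque'],s['gripper_width'])
E
```

```text
[570.56297755  28.37551671 118.82332246] [ 0.56056635 -0.31483452  2.49412325] [-0.00206853 -0.00795636  0.0324249 ] 14.046837345529468
```

```bash
python3 - <<'E'
from h import *
go(570.6,28.4,220,-12.7);go(517,298,220,12.7);go(517,298,110,12.7)
E
```

```text
go [ 4.000e-04 -1.000e-04 -1.012e-01] [-0.04 -0.21  0.  ] rows>=2.4
go [-0.1112 -0.2513 -0.1014] [ 1.00e-02 -2.10e-01 -2.54e+01] rows>=7.0
go [-0.1115 -0.2513  0.0086] [ 1.00e-02 -2.10e-01 -2.54e+01] rows>=6.6
```

>>> send_rows(
  targets="0 0 -0.02 0 0 0 10;0 0 -0.05 0 0 0 10;0 0 -0.08 0 0 0 10;0 0 -0.101 0 0 0 10;-0.015 -0.035 -0.101 0 0 -3 10;-0.03 -0.07 -0.101 0 0 -8 10;-0.045 -0.105 -0.101 0 0 -13 10;-0.06 -0.14 -0.101 0 0 -18 10;-0.075 -0.175 -0.101 0 0 -23 10;-0.09 -0.21 -0.101 0 0 -25.4 10;-0.105 -0.24 -0.101 0 0 -25.4 10;-0.111 -0.251 -0.101 0 0 -25.4 10",
)

```text
time_s: 5.32
ee_pos: [515.1, 302.0, 218.5]
ee_rot: [-179.9, -0.1, 12.9]
force: [0.2, 1.5, -0.4]
gripper_width: 14.2
gripper_force: 15.0
```

```bash
python3 - <<'E'
from h import *
s=env.state();print(s['ee_pos'],s['force'],s['gripper_width'])
go(517,298,110,12.7); go(517,298,96,12.7)
E
```

```text
[515.13024464 301.96408683 218.52167661] [ 0.16959207  1.5034845  -0.43649709] 14.186840785373075
go [0.0008 0.0045 0.1085] [-0.14 -0.06  0.2 ] rows>=2.6
go [0.0008 0.0046 0.1225] [-0.14 -0.06  0.2 ] rows>=2.9
```

>>> send_rows(
  targets="0 0.002 0.035 0 0 0 10;0 0.002 0.07 0 0 0 10;0 0.002 0.095 0 0 0 10;0 0.002 0.11 0 0 0 10;0 0.002 0.116 0 0 0 10;0 0.002 0.119 0 0 0 10;0 0.002 0.12 0 0 0 10;0 0.002 0.12 0 0 0 10",
)

```text
time_s: 5.98
ee_pos: [517.7, 295.9, 99.3]
ee_rot: [-180.0, -0.1, 12.7]
force: [0.2, 0.1, -0.2]
gripper_width: 13.9
gripper_force: 15.0
```

>>> send_rows(
  targets="0 0 0.001 0 0 0 10;0 0 0.002 0 0 0 10;0 0 0.003 0 0 0 10;0 0 0.003 0 0 0 10",
)

```text
time_s: 6.32
ee_pos: [517.1, 295.9, 95.6]
ee_rot: [-180.0, -0.1, 12.7]
force: [0.3, 1.0, 1.3]
gripper_width: 13.9
gripper_force: 15.0
```

```bash
python3 - <<'E'
from h import *
s=grab('side'); t=grab('top');st=env.state();print(st['ee_pos'],st['force'])
pose=(517.7,296,3,12.7)
cv2.imwrite('pics/p4.png',np.hstack([overlay(s,pose,4,w_=100,h_=100),overlay(t,pose,4,w_=100,h_=100)]))
E
```

```text
[517.1225063  295.9146647   95.53969807] [ 1.20803572 -0.00244405  1.49154668]
```

View pics/p4.png

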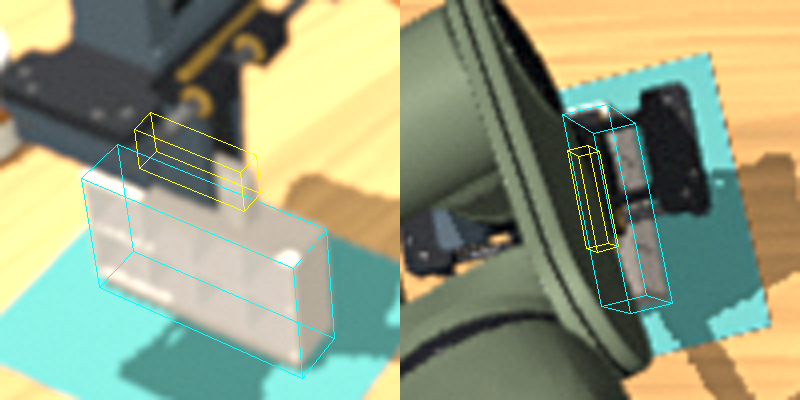

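>>> send_rows(
  targets="0 0 0 0 0 0 50;0 0 0 0 0 0 50;0 0 0 0 0 0 50;0 0 -0.02 0 0 0 50;0 0 -0.05 0 0 0 50;0 0 -0.09 0 0 0 50;0 0 -0.13 0 0 0 50;0 0 -0.13 0 0 0 50",
)

```text
time_s: 7.08
ee_pos: [520.5, 297.8, 233.8]
ee_rot: [-179.7, -0.9, 12.7]
force: [1.6, 0.2, 2.6]
gripper_width: 45.5
gripper_force: 0.0
```

```bash
python3 - <<'E'
from h import *
print(env.state()['ee_pos'])
go(461.5,-328.5,225,14)
E
```

```text
[520.4661882  297.79549288 233.83221252]
go [-0.1953  0.598   0.0031] [-0.24 -0.9  -1.3 ] rows>=15.1
```

>>> send_rows(
  targets="-0.195 0.597 0 0 0 -1.3 50;-0.195 0.597 0 0 0 -1.3 50;-0.195 0.597 0 0 0 -1.3 50;-0.195 0.597 0 0 0 -1.3 50;-0.195 0.597 0 0 0 -1.3 50;-0.195 0.597 0 0 0 -1.3 50;-0.195 0.597 0 0 0 -1.3 50;-0.195 0.597 0 0 0 -1.3 50;-0.195 0.597 0 0 0 -1.3 50;-0.195 0.597 0 0 0 -1.3 50;-0.195 0.597 0 0 0 -1.3 50;-0.195 0.597 0 0 0 -1.3 50",
)

```text
time_s: 8.08
ee_pos: [469.1, -204.0, 225.1]
ee_rot: [180.0, -0.0, 14.0]
force: [1.0, 0.5, -0.0]
gripper_width: 45.6
gripper_force: 0.0
```

```bash
python3 - <<'E'
from h import *
print(env.state()['ee_pos'])
go(461.5,-328.5,140,14)
E
```

```text
[ 469.11464625 -204.04494366  225.07997909]
go [-0.0375  0.1189  0.0851] [ 0.02 -0.03 -0.  ] rows>=3.6
```

>>> send_rows(
  targets="-0.0375 0.119 0 0 0 0 50;-0.0375 0.119 0 0 0 0 50;-0.0375 0.119 0 0 0 0 50;-0.0375 0.119 0 0 0 0 50;-0.0375 0.119 0 0 0 0 50;-0.0375 0.119 0.04 0 0 0 50;-0.0375 0.119 0.08 0 0 0 50;-0.0375 0.119 0.11 0 0 0 50;-0.0375 0.119 0.125 0 0 0 50;-0.0375 0.119 0.133 0 0 0 50;-0.0375 0.119 0.133 0 0 0 50",
)

```text
time_s: 9.0
ee_pos: [461.5, -324.6, 90.5]
ee_rot: [-179.8, 0.1, 14.1]
force: [0.6, -0.1, 0.1]
gripper_width: 45.8
gripper_force: 0.0
```

```bash
python3 - <<'E'
from h import *
s=grab('side'); t=grab('top');st=env.state();print(st['ee_pos'],st['force'])
a,b=(461.5,-328.5,0,14),(461.5,-328.5,0,14)
cv2.imwrite('pics/p5.png',np.hstack([overlay(s,a,6,w_=66,h_=66),overlay(t,b,6,w_=66,h_=66)]))
E
```

```text
[ 463.11316773 -326.29546527   93.1164655 ] [-0.22143424  0.08663625  0.14375127]
```

View pics/p5.png

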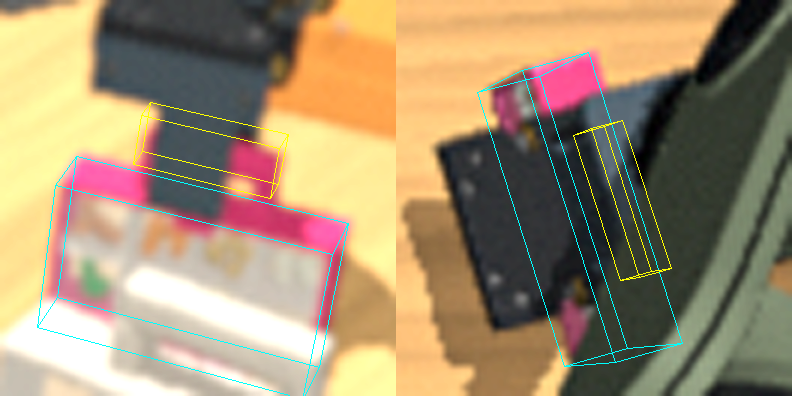

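>>> send_rows(
  targets="-0.002 0.003 0.001 0 0 0 50;-0.002 0.003 0.001 0 0 0 10;-0.002 0.003 0.001 0 0 0 10;-0.002 0.003 0.001 0 0 0 10;-0.002 0.003 0.001 0 0 0 10;-0.002 0.003 0.001 0 0 0 10;-0.002 0.003 0.001 0 0 0 10",
  grip_force=45,
)

```text
time_s: 9.68
ee_pos: [461.1, -330.2, 91.2]
ee_rot: [180.0, -0.0, 14.0]
force: [0.0, -0.6, -0.6]
gripper_width: 13.9
gripper_force: 45.0
```

```bash
python3 - <<'E'
from h import *
st=env.state();print(st['ee_pos'],st['force'],st['torque'])
go(461,-329,245,14); go(570.6,28.4,245,-12.7)
E
```

```text
[ 461.08062413 -330.16574767   91.21270105] [ 0.00608834 -0.58659027 -0.5627562 ] [-0.01105535  0.05502761 -0.04311273]
go [ 0.0002 -0.0011 -0.1538] [ 0.03 -0.01 -0.  ] rows>=3.7
go [ 0.193  -0.3213 -0.1539] [ 2.00e-02 -2.00e-02  2.67e+01] rows>=9.7
```

>>> send_rows(
  targets="0 0 -0.03 0 0 0 10;0 0 -0.07 0 0 0 10;0 0 -0.11 0 0 0 10;0 0 -0.15 0 0 0 10;0.02 -0.033 -0.156 0 0 3 10;0.04 -0.066 -0.156 0 0 7 10;0.06 -0.1 -0.156 0 0 11 10;0.08 -0.133 -0.156 0 0 15 10;0.1 -0.166 -0.156 0 0 19 10;0.12 -0.2 -0.156 0 0 23 10;0.14 -0.233 -0.156 0 0 26.7 10;0.155 -0.258 -0.156 0 0 26.7 10",
)

```text
time_s: 10.68
ee_pos: [549.0, -39.1, 246.6]
ee_rot: [-180.0, 0.1, -12.7]
force: [1.0, -1.2, -2.3]
gripper_width: 13.6
gripper_force: 45.0
```

```bash
python3 - <<'E'
from h import *
st=env.state();print(st['ee_pos'],st['gripper_width'])
go(570.6,28.4,247,-12.7)
E
```

```text
[549.04824432 -39.14865702 246.59578942] 13.594930203209154
go [ 0.0061 -0.0706 -0.0003] [-0.05  0.05 -0.04] rows>=1.7
```

>>> send_rows(
  targets="0.006 -0.035 0 0 0 0 10;0.006 -0.068 0 0 0 0 10;0.006 -0.068 0 0 0 0 10;0.006 -0.068 0.01 0 0 0 10;0.006 -0.068 0.02 0 0 0 10;0.006 -0.068 0.026 0 0 0 10;0.006 -0.068 0.026 0 0 0 10;0.006 -0.068 0.026 0 0 0 10",
)

```text
time_s: 11.35
ee_pos: [569.1, 21.8, 220.2]
ee_rot: [180.0, 0.1, -12.8]
force: [-0.3, 0.2, -1.1]
gripper_width: 13.4
gripper_force: 45.0
```

```bash
python3 - <<'E'
from h import *
s=grab('side');t=grab('top'); st=env.state();p=st['ee_pos'];print(p,st['gripper_width'],st['force'])
go(570.6,28.4,190,-12.7)
pose=(p[0],p[1],p[2]-91.2,-12.7)
a=overlay(s,pose,6,w_=66,h_=80)
b=overlay(t,pose,6,w_=66,h_=80)
im=np.hstack([a,b]); cv2.imwrite('pics/p6.png',im)
E
```

```text
[569.85844116  22.04231905 221.25828679] 13.997809545875818 [-0.16574211 -0.07716663 -1.58877888]
go [-0.0007 -0.0064  0.0313] [-0.   -0.03 -0.07] rows>=0.8
```

View pics/p6.png

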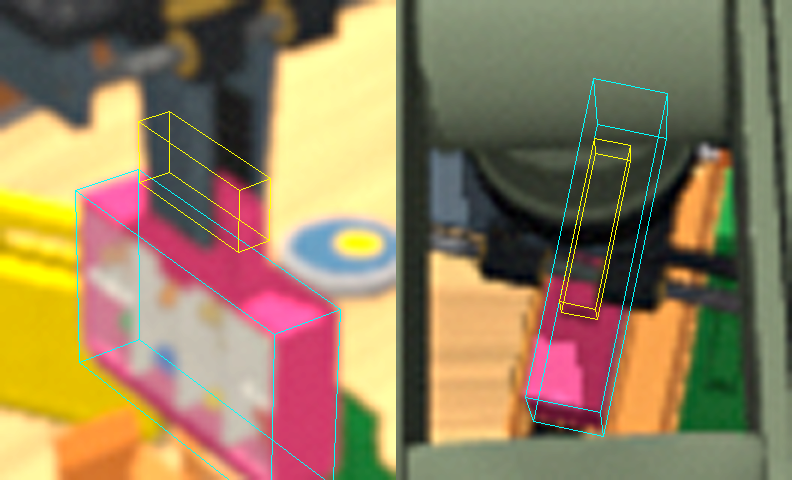

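>>> send_rows(
  targets="0.0007 -0.0064 0 0 0 0 10;0.0007 -0.0064 0 0 0 0 10;0.0007 -0.0064 0.01 0 0 0 10;0.0007 -0.0064 0.02 0 0 0 10;0.0007 -0.0064 0.03 0 0 0 10;0.0007 -0.0064 0.035 0 0 0 10;0.0007 -0.0064 0.035 0 0 0 10;0.0007 -0.0064 0.035 0 0 0 10",
)

```text
time_s: 12.12
ee_pos: [572.0, 28.8, 185.5]
ee_rot: [180.0, 0.0, -12.7]
force: [0.7, 0.0, -2.0]
gripper_width: 13.5
gripper_force: 45.0
```

```bash
python3 - <<'E'
from h import *
st=env.state();print(st['ee_pos'],st['gripper_width'],st['force'],st['torque'])
go(570.6,28.4,140,-12.7)
E
```

```text
[571.97938623  28.84483062 185.51731333] 13.49026687335286 [ 7.11182190e-01  1.42042116e-03 -1.97706210e+00] [ 0.04406238 -0.22845239  0.04206862]
go [-0.0012  0.0007  0.0455] [0.02 0.01 0.  ] rows>=1.1
```

>>> send_rows(
  targets="-0.001 0.0005 0.008 0 0 0 10;-0.001 0.0005 0.016 0 0 0 10;-0.001 0.0005 0.024 0 0 0 10;-0.001 0.0005 0.03 0 0 0 10;-0.001 0.0005 0.035 0 0 0 10;-0.001 0.0005 0.035 0 0 0 10",
)

```text
time_s: 12.62
ee_pos: [570.0, 28.6, 149.5]
ee_rot: [180.0, 0.1, -12.7]
force: [1.3, 0.4, -2.1]
gripper_width: 13.9
gripper_force: 45.0
```

```bash
python3 - <<'E'
from h import *
st=env.state();print(st['ee_pos'],st['gripper_width'],st['force'],st['torque'])
go(570.6,28.4,118,-12.7)
E
```

```text
[569.98370785  28.64700011 149.46889659] 13.891937680935941 [ 1.33386838  0.38011566 -2.06517578] [-0.00477212 -0.2901084   0.03523212]
go [0.0007 0.0001 0.0315] [ 0.04  0.14 -0.  ] rows>=0.8
```

Foot is at about 58 mm, inside the flared lips with almost no side force. Going on down.

>>> send_rows(
  targets="0.0005 0 0.006 0 0 0 10;0.0005 0 0.012 0 0 0 10;0.0005 0 0.018 0 0 0 10;0.0005 0 0.024 0 0 0 10;0.0005 0 0.028 0 0 0 10;0.0005 0 0.028 0 0 0 10",
)

```text
time_s: 13.12
ee_pos: [570.7, 28.6, 121.8]
ee_rot: [180.0, 0.1, -12.7]
force: [1.0, 0.2, -2.1]
gripper_width: 13.6
gripper_force: 45.0
```

>>> send_rows(
  targets="0 0 0.004 0 0 0 10;0 0 0.008 0 0 0 10;0 0 0.011 0 0 0 10;0 0 0.014 0 0 0 10;0 0 0.016 0 0 0 10;0 0 0.018 0 0 0 10;0 0 0.018 0 0 0 10;0 0 0.018 0 0 0 10",
)

```text
time_s: 13.78
ee_pos: [571.3, 28.4, 104.8]
ee_rot: [180.0, -0.0, -12.7]
force: [0.9, -1.2, 0.5]
gripper_width: 14.0
gripper_force: 45.0
```

>>> send_rows(
  targets="0 0 0.001 0 0 0 10;0 0 0.002 0 0 0 10;0 0 0.003 0 0 0 10;0 0 0.003 0 0 0 10;0 0 0.003 0 0 0 10",
)

```text
time_s: 14.2
ee_pos: [571.5, 28.4, 103.2]
ee_rot: [180.0, -0.1, -12.7]
force: [-1.6, -1.7, 9.2]
gripper_width: 13.7
gripper_force: 45.0
```

>>> send_rows(
  targets="0 0 0.001 0 0 0 10;0 0 0.002 0 0 0 10;0 0 0.002 0 0 0 10;0 0 0.002 0 0 0 10",
)

```text
time_s: 14.53
ee_pos: [571.5, 28.4, 103.2]
ee_rot: [-180.0, -0.1, -12.7]
force: [-5.3, -2.4, 19.9]
gripper_width: 13.5
gripper_force: 45.0
```

>>> send_rows(
  targets="0 0 -0.002 0 0 0 10;0 0 -0.004 0 0 0 10;0 0 -0.006 0 0 0 10;0 0 -0.0075 0 0 0 10;0 0 -0.0075 0 0 0 10;0 0 -0.0075 0 0 0 10",
)

```text
time_s: 15.03
ee_pos: [570.6, 28.5, 106.3]
ee_rot: [180.0, 0.1, -12.7]
force: [-0.4, -0.9, -6.7]
gripper_width: 13.5
gripper_force: 45.0
```

>>> send_rows(
  targets="0 0 0.001 0 0 0 10;0 0 0.001 0 0 0 44;0 0 0.001 0 0 0 44;0 0 0.001 0 0 0 44;0 0 -0.03 0 0 0 44;0 0 -0.07 0 0 0 44;0 0 -0.11 0 0 0 44;-0.04 0 -0.15 0 0 0 44;-0.08 0 -0.18 0 0 0 44;-0.12 0.04 -0.18 0 0 0 44;-0.14 0.08 -0.18 0 0 0 44;-0.16 0.12 -0.18 0 0 0 44",
)

```text
time_s: 16.03
ee_pos: [410.3, -28.7, 287.9]
ee_rot: [-179.9, -0.2, -12.5]
force: [0.2, -0.5, -1.0]
gripper_width: 40.2
gripper_force: 0.0
```

>>> send_rows(
  targets="0 0.04 0 0 0 0 44;0 0.08 0 0 0 0 44;0 0.12 0 0 0 0 44;0 0.16 0 0 0 0 44;0 0.2 0 0 0 0 44;0 0.2 0 0 0 0 44;0 0.2 0 0 0 0 44;0 0.2 0 0 0 0 44",
)

```text
time_s: 16.7
ee_pos: [367.9, -223.9, 286.5]
ee_rot: [-179.9, -0.0, -12.7]
force: [0.2, 0.2, -0.2]
gripper_width: 40.1
gripper_force: 0.0
```

```bash
python3 - <<'E'
from h import *
s=grab('side');t=grab('top');print(env.state()['ee_pos'],env.state()['force'])
def cen(f,mask_fn,win):
    u0,u1,v0,v1=win; h=cv2.cvtColor(f['image'][v0:v1,u0:u1],cv2.COLOR_BGR2HSV); m=mask_fn(h)
    v,u=np.nonzero(m); return (len(u), (u0+u.min(),u0+u.max(),v0+v.min(),v0+v.max())) if len(u) else 0
pink=lambda h:(h[...,0]>155)&(h[...,0]<178)&(h[...,1]>130)&(h[...,2]>60)
green=lambda h:(h[...,0]>50)&(h[...,0]<75)&(h[...,1]>130)
for n,f,w in(('side',s,(270,400,150,260)),('top',t,(295,370,165,255))):
    print(n,'pink',cen(f,pink,w),'green',cen(f,green,w))
    for z in (14.5,26.5): # expected bar top corners
        Rz=R.from_euler('z',-12.7,degrees=True).as_matrix()
        q=np.array([w2px(f,Rz@np.array(p)+[570.6,28.4,z]) for p in BAR+BODY[1::2]]); print(z,q.min(0),q.max(0))
o=cv2.imread('pics/side0.png'); print('green before',cen({'image':o},green,(270,400,150,260)))
w=lambda h:(h[...,1]<50)&(h[...,2]>110)
print('white on mat',cen(s,w,(190,310,220,345)))
q=np.array([w2px(s,R.from_euler('z',12.7,degrees=True).as_matrix()@np.array(p)+[517.1,296,3]) for p in BODY+BAR]);print(q.min(0),q.max(0))
E
```

```text
[ 368.26641363 -223.15149235  286.54849921] [-0.22850611 -0.04619829 -0.06948744]
side pink (558, (np.int64(297), np.int64(336), np.int64(184), np.int64(237))) green (468, (np.int64(319), np.int64(356), np.int64(177), np.int64(227)))
14.5 [296.1 179.7] [337.7 216.6]
26.5 [296.  175.5] [337.8 212.5]
top pink (579, (np.int64(307), np.int64(327), np.int64(174), np.int64(223))) green (527, (np.int64(332), np.int64(351), np.int64(180), np.int64(229)))
14.5 [306.5 174.1] [327.9 224.5]
26.5 [306.3 173. ] [327.9 224. ]
green before (467, (np.int64(319), np.int64(374), np.int64(177), np.int64(241)))
white on mat (2396, (np.int64(190), np.int64(309), np.int64(229), np.int64(344)))
[218.  250.9] [281.2 317.2]
```

```bash
python3 - <<'E'
from h import *
s=grab('side'); o=cv2.imread('pics/side0.png')
d=cv2.absdiff(s['image'],o).max(2)[235:340,180:320]>35
n,l,st,c=cv2.connectedComponentsWithStats(d.astype(np.uint8)); i=1+st[1:,4].argmax(); print(st[i],'+180,235')
h=cv2.cvtColor(s['image'],cv2.COLOR_BGR2HSV); m=np.zeros(h.shape[:2],bool); m[235:340,195:300]=True
for v in range(246,322,6): print(v,''.join('#' if (h[v,u,1]<70) else '.' for u in range(196,306)))
E
```

```text
[  38   21   67   59 2237] +180,235
246 ..............................................................................................................
252 ......###.....................................................................................................
258 #######........................#.....############.............................................................
264 ........................########################################..............................................
270 .......................###########################################............................................
276 ........................####################################################..................................
282 ....................##..################################################################......................
288 ..............##.........###########################################################...............####.......
294 ........##....................#######################################################.........................
300 ..##.......................................##########################################.......................#.
306 ........................................................############################....................#.....
312 ......................................................................#########....................##.........
318 ..........###..................................................................................#..............
```

```bash
python3 -c "
from h import *
print(env.job_done())"
```

```text
the job is handed in; nothing more can be done
None
```

I handed the job in at about 17 s on the robot's clock. The white case sprang up and stands upright on the mat, the pink case is latched in its slot (a gentle pull was held), and the green case looks unmoved in the pictures; no verdict came back.

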